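Shift the doll-maker's bench lathe into third gear

TASK

The gear lever on the green bench lathe has been left somewhere in the left-hand lane of its H-shaped gate. With closed fingertips, push the lever's black knob to neutral, across to the right-hand lane and then forward, away from the robot, all the way into the third slot (the one with the blue dot), and leave it there with the fingers clear. Only push, gently: do not take the lever between the fingers, do not let it run back into the fourth slot (red dot), and leave the doll, the doll's head, the glue bottle and the screw box standing where they are.

Things in the scene. Friction and masses are not known exactly. Their poses are not given: they have to be found in the camera images.
- lathe: Green bench lathe, fixed; origin on the bench under the centre of its headstock, a box 200 (x) by 220 (y) by 134 mm high. +x forward (away from the robot), +y left, z up. On top a steel gate plate, 112 by 110 mm, upper face at 140 mm. Bed, chuck and tailstock run to the right (-y), up to 540 mm from the origin, not above 135 mm. The lever pivots 50 mm above the origin.
- gate (a point): Centre of the H gate, on the plate's upper face, axes as the lathe. Stem centre: left lane y = +17.6 mm (first slot forward, white dot; second back, yellow), right lane y = -17.6 mm (third forward, blue; fourth back, red), ends x = +-23 mm. It can cross between lanes only within 4.5 mm of x = 0 (fore within 0.05 rad of 0); the tongues' corners are rounded.
- third_slot (a point): Forward end of the third slot, at the height of the gate's upper face; beside it, 17 mm farther forward, is the blue dot, 15 mm across.
- knob (a point): Centre of the lever's black ball knob, 34 mm across, on a steel stem 10 mm thick with an 18 mm collar under the ball; 180 mm from the pivot, so 230 mm above the bench when upright. Moves up to 46 mm forward/back and 36 mm left/right of upright on arcs, at most 10 mm lower at the ends. 2 to 4 N moves it; no spring, it stays where left.
- lever: The gear lever itself (stem and knob). Its origin is the pivot, 50 mm above the lathe's origin; its z runs up the stem.
- across (a joint): Sideways lean of the lever in rad: -0.2 fully in the left lane, +0.2 fully in the right lane, 0 in the middle.
- fore (a joint): Forward lean of the lever in rad: +0.26 at the forward ends of the slots (first, third), 0 in neutral, -0.26 at the back ends (second, fourth). The slot ends are hard stops.
- doll_mid (a point): Loose wooden doll, 162 mm tall, 60 mm across at the skirt, standing on the bench to the left of the headstock; point half-way up.
- glue_mid (a point): Loose white glue bottle, 48 mm across and 120 mm tall, to the left of the headstock; point half-way up.
- screw_box_mid (a point): Loose red and white box of screws, 60 by 85 by 35 mm, lying in front of the headstock on the robot's side; point at its centre.
- doll_head_mid (a point): Small loose wooden doll's head, 32 mm across and 31 mm tall, standing on top of the headstock near its far left corner; point half-way up.
- collar (a point): Point on the stem 35 mm below the knob's centre (145 mm from the pivot), just under the collar.

How it is judged:
By the outcome, as a careful person would: the job done as asked, in the order asked, and still so for the second after the job is handed in, with the robot touching nothing.
It also fails if it takes over 72 s, if anything falls off the work surface, if the arm or the gripper's body presses on something with over 40 N, if the wrist force passes 120 N, or if a joint passes its speed limit or range.

ROBOT

A 6-joint arm with a two-finger parallel gripper is mounted at the origin on the work surface. World frame = base frame: x ahead of the robot, y to its left, z up, the work surface at z = 0. Lengths are in mm, angles in rad, forces in N, time in s.
With the tool pointing down it reaches from about 250 to 775 mm from the base axis. Payload 4 kg.
Tool frame: the origin (TCP) lies at the very end of the fingers, on their centre line; the grasp point (between the pads) lies 19 mm behind it (arm.grip_depth is the distance from the TCP to the grasp point, in mm); z points along the fingers, y is the line along which they close (so a half turn about z gives the same grasp; the last joint's range is limited). The gripper opens to 85 mm and grips with 20 to 120 N. Pads are 22 mm wide; open, the fingers measure 114 mm over their backs; the gripper's body (76 mm by 85 mm) begins 54 mm behind the grasp point. The pads swing forward as they close: fully open they stand 13 mm farther back than shut.
Start: joints at [-1.269, 0.087, 1.371, -0, 1.684, -0.103], TCP at [216.608, -505.568, 231.341] pointing down, gripper open.
Joint ranges: [-3.1, 3.1], [-0.76, 2.03], [0.27, 2.55], [-1.08, 4.22], [0.17, 2.65], [-2.57, 2.57]. Speed limits (rad/s): [2.79, 2.79, 3.14, 3.14, 3.14, 3.14].

INTERFACE

Orientations are given as a rotation vector (axis times angle).
In Python, from plant import arm gives the robot as it stands.
- The arm moves only by the shell command python3 -m inch 'ROWS'. ROWS is JSON, one flat list of numbers, 7 for each row, row after row: the turn, a rotation vector about the tool's x, y, z in degrees, then the shift along the tool's x, y, z in cm, then the finger opening in cm, from 0 to 8.54. A call has exactly 5 rows; each row is the pose to reach, as a shift and turn from the pose commanded when the call began, along the tool's axes at that moment; what a row does not reach only later rows make up. A row lasts 1/10 s, in which the tool goes at most 50 mm and 8.59 degrees, less where a joint would pass 70% of its speed; a pose out of reach is approached as far as the arm can. A call with a gripper value outside its range is refused whole. The fingers move at their own pace and stop on an object; the grip force is fixed at half the most. Time passes only in rows, so rows that repeat a pose let the fingers close, or fill a call up. It gives the time, the measured TCP pose, the force, the opening and the grip force at its end, in the units of the state.
- arm.read_state(): the state, without advancing time (a new reading comes with each control period).
- arm.read_camera(name): name is "scene" or "top" or "wrist"; returns the picture (420x560x3 uint8, blue, green, red); there is no depth.
- arm.camera_model(name): a dict with "intrinsics" (3x3 intrinsics, pixels), "rvec" (rotation vector, rad) and "tvec" (3), from world to camera coordinates, as OpenCV has them. Camera axes: x right, y down, z forward; pixel columns grow to the right and rows downward; lengths in mm; the calibration is good to about 2 mm. A picture is of the moment at which its call begins: read the wrist's pose just before it. camera_model takes no time and is no camera call; for the wrist camera it gives the pose at the moment of the call.
- arm.finish_job(): hands the job in; it is judged then, once.
The state is a dict: "time_s": time; "joint_pos": joint angles; "qd": joint speeds; "effort": joint torques, N m; "eef_pos": TCP position; "tcp_rot": TCP orientation; "contact_force": force on the tool from outside, world axes, zero at the start; "ft_torque": the same for the moment, N m; "gripper_width": finger opening in mm; "gripper_force": force on a finger pad.
Only numpy, scipy, OpenCV 4.12 (cv2) and the standard library are available. Lean on these libraries where they do the work, as an engineer would, in place of code of your own. Each camera call takes 0.05 s, during which the arm holds its last target. There are 200 camera calls.

## Working session

There is one attempt and no reset: what is moved stays moved. The work goes in short steps, Python scripts to look and compute and a shell command to move; the robot and the scene stay as the last step left them, time stands still between calls to the robot, and variables do not carry over. Pictures are saved under pics/ and viewed, at most 10 in all, crops included, and the job is handed in when it is done.

```bash
mkdir -p pics; python3 - <<'E'
from plant import arm
import cv2
s=arm.read_state();print(s['time_s'],s['eef_pos'],s['tcp_rot'],s['contact_force'],s['gripper_width'])
for n in("scene","top"):
    cv2.imwrite(f"pics/{n}0.png",arm.read_camera(n)); m=arm.camera_model(n);print(n,m)
E
```

```text
0.0 [ 216.45694436 -505.05686928  230.11365169] [-3.07526170e+00 -6.31120594e-01  3.78322212e-04] [-1.09348509  0.18337382 -0.81623502] 85.09897456125788
scene {'intrinsics': array([[512.07840992,   0.        , 266.7520925 ],
       [  0.        , 512.07840992, 214.28258084],
       [  0.        ,   0.        ,   1.        ]]), 'rvec': array([ 1.5415506 ,  2.11995625, -0.7883507 ]), 'tvec': array([-1.27952709e+00, -3.27965882e+02,  1.31526236e+03])}
top {'intrinsics': array([[516.90839431,   0.        , 285.72124059],
       [  0.        , 516.90839431, 219.61947453],
       [  0.        ,   0.        ,   1.        ]]), 'rvec': array([ 2.19024046, -2.18288945,  0.09331801]), 'tvec': array([ 176.12684067,  544.96817979, 1045.2319428 ])}
```

View pics/scene0.png

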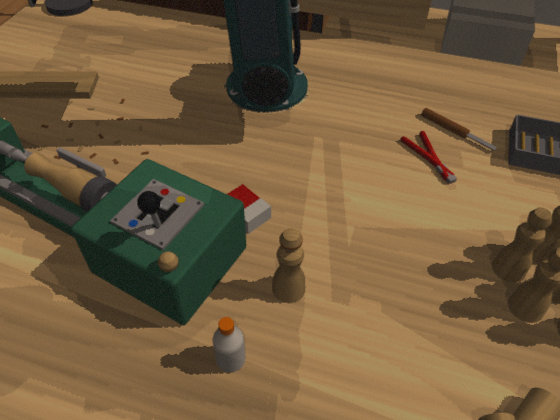

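View pics/top0.png

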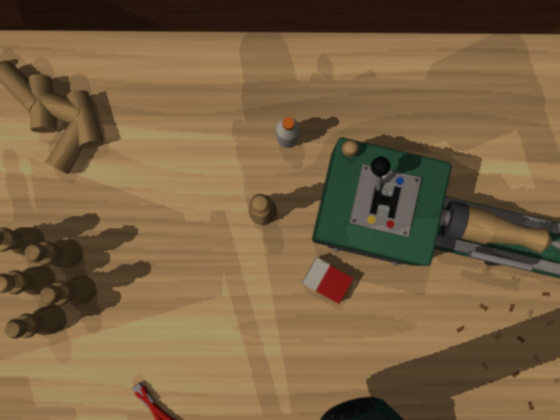

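The lathe sits upper right in the top view. The knob is at about (381,167), near the forward end of the left lane. I'll enlarge both views to measure it.

```bash
python3 - <<'E'
import cv2,numpy as np
a=cv2.imread("pics/top0.png")[130:270,305:460];b=cv2.imread("pics/scene0.png")[155:285,70:250]
a=cv2.resize(a,None,fx=5,fy=5,interpolation=cv2.INTER_CUBIC)[:600];cv2.imwrite("pics/c1.png",a)
b=cv2.resize(b,None,fx=4,fy=4,interpolation=cv2.INTER_CUBIC);cv2.imwrite("pics/c2.png",b)
E
```

```text
(no output)
```

View pics/c1.png

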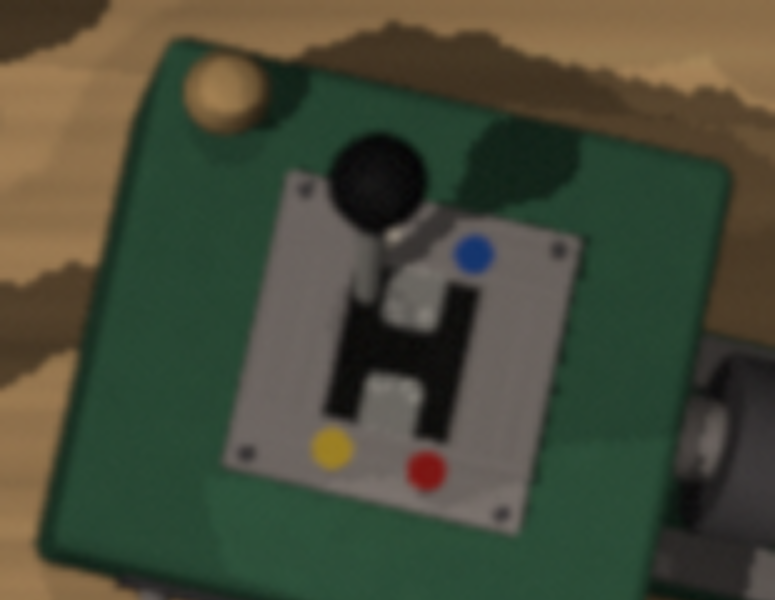

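View pics/c2.png

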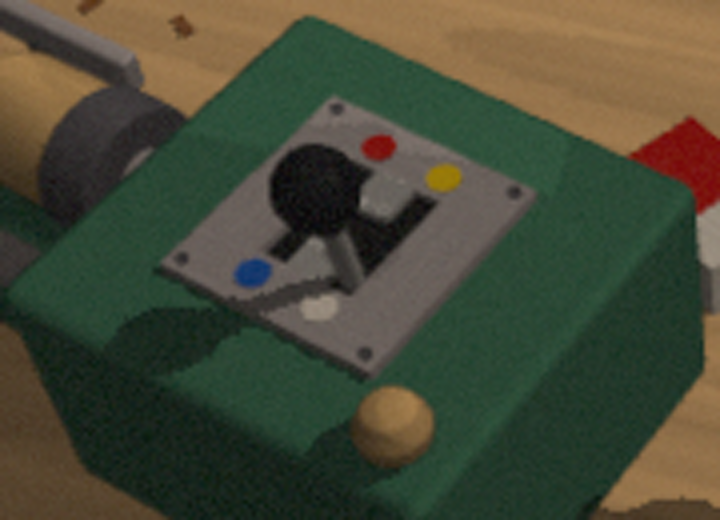

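In the top crop, the plate corners are (290,170), (582,238), (520,535) and (222,465). The dots are blue (473,254), yellow (333,449) and red (427,471), and the knob is at (379,182). In the scene crop the knob is at (317,190), with dots blue (253,273), red (379,147), yellow (443,179) and white (320,307). The lever is in the first-slot half of the left lane.

```bash
cat > h.py <<'E'
import cv2,numpy as np
from scipy.optimize import least_squares
from plant import arm
P={n:arm.camera_model(n) for n in("scene","top")}
def proj(n,X):
    m=P[n];return cv2.projectPoints(np.array(X,float).reshape(-1,1,3),m['rvec'],m['tvec'],m['intrinsics'],None)[0][:,0]
def px(u,s,o): return (np.array(u,float)+.5)/s-.5+o
def G(p,q):
    x,y,t=p;c,s=np.cos(t),np.sin(t);q=np.array(q,float).reshape(-1,3)
    return np.c_[x+c*q[:,0]-s*q[:,1],y+s*q[:,0]+c*q[:,1],q[:,2]]
def lever(a,f,L=180):  # gate-frame point
    # across + -> -y ; fore + -> +x
    v=np.array([np.tan(f),-np.tan(a),1]);return np.array([0,0,50])+L*v/np.linalg.norm(v)
E
cat > m.py <<'E'
from h import *
T=px([[290,170],[582,238],[520,535],[222,465],[473,254],[333,449],[427,471]],5,[305,130])
Q=[[56,55,140],[56,-55,140],[-56,-55,140],[-56,55,140],[40,-17.6,140],[-40,17.6,140],[-40,-17.6,140]]
S=px([[253,273],[379,147],[443,179],[320,307]],4,[70,155]);QS=[[40,-17.6,140],[-40,-17.6,140],[-40,17.6,140],[40,17.6,140]]
kt=px([379,182],5,[305,130]);ks=px([317,190],4,[70,155])
f=lambda p:np.r_[(proj('top',G(p,Q))-T).ravel(),(proj('scene',G(p,QS))-S).ravel()]
r=least_squares(f,[570,-70,-.2]);print(r.x,np.round(r.fun,1))
p=r.x
g=least_squares(lambda X:np.r_[(proj('top',X)-kt).ravel(),(proj('scene',X)-ks).ravel()],[600,-50,225]);print('knob',g.x,g.fun)
k=least_squares(lambda a:np.r_[(proj('top',G(p,lever(*a)))-kt).ravel(),(proj('scene',G(p,lever(*a)))-ks).ravel()],[-.2,.1]);print('across,fore',k.x,k.fun,G(p,lever(*k.x)))
for n,w in(('neutL',(-.2,0)),('neutR',(.2,0)),('third',(.2,.26))):print(n,G(p,lever(*w)))
s=arm.read_state();print(s['eef_pos'],s['joint_pos']);print(cv2.Rodrigues(s['tcp_rot'])[0])
# others: glue top, doll top, head, box
for nm,u,v,z in(('glue',(289,123),(227,325),118),('doll',(259,203),(291,238),150),('head',(350,148),(168,262),150)):
    g=least_squares(lambda X:np.r_[(proj('top',X)-u).ravel(),(proj('scene',X)-v).ravel()],[600,50,z]);print(nm,g.x,np.round(g.fun,1))
E
python3 m.py
```

```text
[ 5.72075751e+02 -3.80126775e+00 -2.27289928e-01] [ 0.1  0.2 -0.1  0.2 -0.5 -0.1  0.4  0.1  0.1  0.7  0.1 -0.5  0.  -0.5
  0.4 -0.3 -0.5  0.5 -0.2  0.3  0.3 -0.3]
knob [620.02308474  20.76791965 221.27192369] [-0.29119834  0.12427696 -0.27614465 -0.02754743]
across,fore [-0.20060687  0.23585289] [-0.33152945  0.00811427 -0.274997   -0.13678244] [[620.14388416  20.91526913 221.69317793]]
neutL [[580.13394505  31.03947565 226.41198401]]
neutR [[564.01755632 -38.64201116 226.41198401]]
third [[608.52162311 -47.74791765 220.70556624]]
[ 216.44736913 -505.12495764  230.23385891] [-1.26914034e+00  8.78833614e-02  1.37214465e+00  9.76111434e-07
  1.68357829e+00 -1.03069740e-01]
[[ 9.19210451e-01  3.93766162e-01 -5.97329963e-04]
 [ 3.93766560e-01 -9.19208463e-01  1.92300373e-03]
 [ 2.08143040e-04 -2.00285369e-03 -9.99997973e-01]]
glue [721.53565537 175.2582223  112.55457278] [-1.2  0.4 -0.9 -0.1]
doll [564.74156694 227.37882207 147.99858698] [ 0.2 -0.   0.2  0. ]
head [666.58324078  61.86653387 148.24644223] [-0.1  0.1 -0.1 -0. ]
```

The calibration fit is good: the gate is at (572,-4) with yaw -13°, and the lever is at across -0.2, fore +0.236. Next I align the tool with the lathe (turn +36.2° about tool z), lift and close the fingers.

```bash
python3 -m inch '[0,0,8,0,0,-2,0, 0,0,16,0,0,-4,0, 0,0,24,0,0,-6,0, 0,0,32,0,0,-8,0, 0,0,36.2,0,0,-8,0]'; python3 -m inch '[0,0,0,0,0,0,0, 0,0,0,2,-4,0,0, 0,0,0,4,-8,0,0, 0,0,0,6,-12,0,0, 0,0,0,8,-16,0,0]'
cat > w.py <<'E'
from h import *
p=[572.08,-3.8,-.2273]
s=arm.read_state();R=cv2.Rodrigues(s['tcp_rot'])[0]
d=s['eef_pos']-np.array([p[0],p[1],0]);c,n=np.cos(p[2]),np.sin(p[2])
print('t',s['time_s'],'gate',np.round([c*d[0]+n*d[1],-n*d[0]+c*d[1],d[2]],1),'yaw',np.degrees(np.arctan2(R[1,0],R[0,0])),'R22',R[2,2],'F',s['contact_force'].round(1),s['gripper_width'],'q6',s['joint_pos'][5])
E
python3 w.py
```

```text
time_s: 0.6
eef_pos: [216.9, -506.4, 314.6]
tcp_rot: [3.116, -0.362, 0.003]
contact_force: [0.6, -0.0, -0.4]
gripper_width: 12.3
gripper_force: 0.0
time_s: 1.1
eef_pos: [331.1, -366.0, 310.0]
tcp_rot: [-3.12, 0.354, 0.002]
contact_force: [0.8, -0.4, 0.9]
gripper_width: -0.2
gripper_force: 0.0
t 1.1 gate [-153.2 -407.2  310. ] yaw -12.94134689925537 R22 -0.9999976830488676 F [ 0.8 -0.4  0.9] -0.19848194798051091 q6 0.8461556347216607
```

```bash
python3 -m inch '[0,0,0,2,-4,0,0, 0,0,0,4.5,-8,0,0, 0,0,0,7,-12,0,0, 0,0,0,9.5,-16,0,0, 0,0,0,12,-20,0,0]'; python3 -m inch '[0,0,0,3,-5,0,0, 0,0,0,6,-10,0,0, 0,0,0,8.5,-15,0,0, 0,0,0,10.5,-20,0,0, 0,0,0,12,-24,0,0]';  python3 -m inch '[0,0,0,0,0,0,0, 0,0,0,0,0,0,0, 0,0,0,0,0,0,0, 0,0,0,0,0,0,0, 0,0,0,0,0,0,0]'; python3 w.py
```

```text
time_s: 1.6
eef_pos: [493.2, -198.0, 310.1]
tcp_rot: [-3.121, 0.353, 0.003]
contact_force: [0.5, -1.6, 0.1]
gripper_width: -0.2
gripper_force: 0.0
time_s: 2.1
eef_pos: [653.4, -6.9, 309.5]
tcp_rot: [3.121, -0.353, -0.004]
contact_force: [0.0, -0.9, 0.8]
gripper_width: -0.1
gripper_force: 0.0
time_s: 2.6
eef_pos: [652.1, -9.9, 312.0]
tcp_rot: [3.121, -0.359, 0.001]
contact_force: [-0.6, 1.3, -0.2]
gripper_width: -0.1
gripper_force: 0.0
t 2.6 gate [ 79.4  12.1 312. ] yaw -13.10647920972688 R22 -0.9999996065704806 F [-0.6  1.3 -0.2] -0.05131522909582254 q6 1.6974962744169815
```

```bash
python3 -m inch '[0,0,0,0.7,-2.3,0,0, 0,0,0,0.7,-2.3,0,0, 0,0,0,0.7,-2.3,1,0, 0,0,0,0.7,-2.3,3,0, 0,0,0,0.7,-2.3,5,0]'; python3 -m inch '[0,0,0,0,0,1.5,0, 0,0,0,0,0,3,0, 0,0,0,0,0,4,0, 0,0,0,0,0,5,0, 0,0,0,0,0,5.4,0]'; python3 w.py;  python3 - <<'E'
from plant import arm
import cv2
a=arm.read_camera("top")[120:270,300:470];b=arm.read_camera("scene")[115:285,70:250]
cv2.imwrite("pics/d.png",cv2.hconcat([cv2.resize(a,(400,353)),cv2.resize(b,(374,353))]))
E
```

```text
time_s: 3.1
eef_pos: [664.3, 11.2, 260.8]
tcp_rot: [3.121, -0.357, 0.002]
contact_force: [-1.2, 0.0, -0.1]
gripper_width: -0.2
gripper_force: 0.0
time_s: 3.6
eef_pos: [664.4, 12.2, 206.1]
tcp_rot: [3.121, -0.356, -0.002]
contact_force: [-0.6, 0.2, -0.9]
gripper_width: 0.1
gripper_force: 0.0
t 3.6 gate [ 86.3  36.4 206.1] yaw -13.012250790448443 R22 -0.9999992631770506 F [-0.6  0.2 -0.9] 0.09032220546324854 q6 1.730997188610359
```

View pics/d.png

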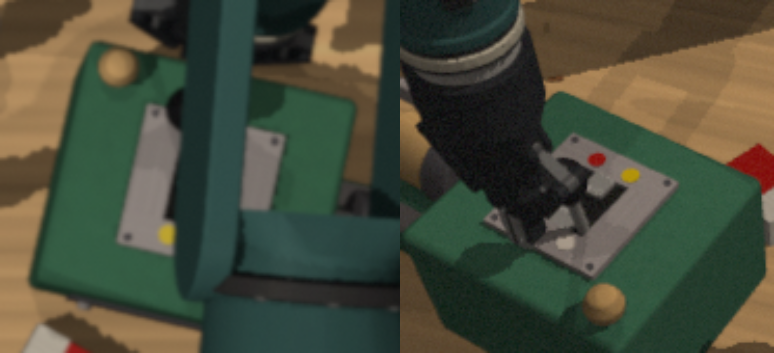

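The fingertips are down in front of the knob and well clear of the doll's head. Now I push back slowly.

```bash
python3 -m inch '[0,0,0,-0.4,0,0,0, 0,0,0,-0.8,0,0,0, 0,0,0,-1.2,0,0,0, 0,0,0,-1.5,0,0,0, 0,0,0,-1.8,0,0,0]'; python3 w.py; python3 -m inch '[0,0,0,-0.3,0,0,0, 0,0,0,-0.6,0,0,0, 0,0,0,-0.9,0,0,0, 0,0,0,-1.2,0,0,0, 0,0,0,-1.5,0,0,0]'; python3 w.py; python3 -m inch '[0,0,0,-0.3,0,0,0, 0,0,0,-0.6,0,0,0, 0,0,0,-0.9,0,0,0, 0,0,0,-1.2,0,0,0, 0,0,0,-1.5,0,0,0]'; python3 w.py;  python3 -m inch '[0,0,0,-0.2,0,0,0, 0,0,0,-0.4,0,0,0, 0,0,0,-0.6,0,0,0, 0,0,0,-0.7,0,0,0, 0,0,0,-0.7,0,0,0]'; python3 w.py;python3 - <<'E'
from plant import arm
import cv2
b=arm.read_camera("scene")[155:285,70:250]
cv2.imwrite("pics/e.png",cv2.resize(b,None,fx=4,fy=4,interpolation=cv2.INTER_CUBIC))
E
```

```text
time_s: 4.2
eef_pos: [647.3, 16.4, 207.9]
tcp_rot: [3.121, -0.356, 0.003]
contact_force: [3.3, 0.1, 1.8]
gripper_width: -0.1
gripper_force: 1.4
t 4.2 gate [ 68.7  36.6 207.9] yaw -13.001885832069046 R22 -0.9999982536452409 F [3.3 0.1 1.8] -0.08684626798872298 q6 1.7355696078416754
time_s: 4.7
eef_pos: [632.4, 19.6, 207.4]
tcp_rot: [3.121, -0.356, 0.001]
contact_force: [2.6, -0.6, 2.5]
gripper_width: -0.4
gripper_force: 1.6
t 4.7 gate [ 53.5  36.4 207.4] yaw -13.013763326112755 R22 -0.9999998957390063 F [ 2.6 -0.6  2.5] -0.4121021194123805 q6 1.7394575599506046
time_s: 5.2
eef_pos: [617.5, 23.2, 207.2]
tcp_rot: [3.121, -0.356, -0.001]
contact_force: [3.5, -0.9, 1.5]
gripper_width: 0.1
gripper_force: 1.4
t 5.2 gate [ 38.2  36.5 207.2] yaw -13.00502408863626 R22 -0.9999999427254194 F [ 3.5 -0.9  1.5] 0.09511043409465239 q6 1.743557435630728
time_s: 5.7
eef_pos: [610.9, 24.7, 207.3]
tcp_rot: [3.121, -0.356, -0.0]
contact_force: [3.3, -0.3, 1.3]
gripper_width: -0.2
gripper_force: 1.1
t 5.7 gate [ 31.4  36.5 207.3] yaw -13.005972242460112 R22 -0.9999999600419736 F [ 3.3 -0.3  1.3] -0.17745485654230067 q6 1.7454913464039068
```

View pics/e.png

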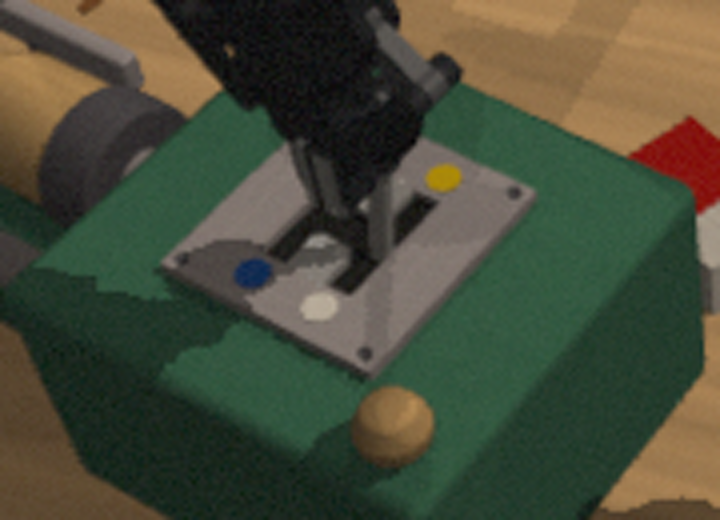

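```bash
python3 -m inch '[0,0,0,-0.1,0,0,0, 0,0,0,-0.2,0,0,0, 0,0,0,-0.3,0,0,0, 0,0,0,-0.3,0,0,0, 0,0,0,-0.3,0,0,0]'; python3 w.py; python3 -m inch '[0,0,0,0.6,0,0,0, 0,0,0,2,0,0,0, 0,0,0,2,-2,0,0, 0,0,0,2,-4,0,0, 0,0,0,2,-5,0,0]'; python3 -m inch '[0,0,0,0,0,0,0, 0,0,0,-1,0,0,0, 0,0,0,-3,0,0,0, 0,0,0,-4.8,0,0,0, 0,0,0,-4.8,0,0,0]'; python3 w.py;python3 - <<'E'
from plant import arm
import cv2
b=arm.read_camera("scene")[155:285,70:250];a=arm.read_camera("top")[130:270,305:460]
cv2.imwrite("pics/f.png",cv2.hconcat([cv2.resize(b,(498,360),interpolation=cv2.INTER_CUBIC),cv2.resize(a,(300,271)).copy() if 0 else cv2.resize(a,(300,360))]))
cv2.imwrite("pics/fs.png",b)
E
```

```text
time_s: 6.25
eef_pos: [608.1, 25.3, 207.3]
tcp_rot: [3.121, -0.356, -0.0]
contact_force: [2.1, -1.0, 0.9]
gripper_width: 0.5
gripper_force: 1.1
t 6.25 gate [ 28.5  36.5 207.3] yaw -13.007131518245592 R22 -0.9999999889362241 F [ 2.1 -1.   0.9] 0.5376909446684233 q6 1.7463517949089027
time_s: 6.75
eef_pos: [638.5, 70.8, 206.0]
tcp_rot: [-3.122, 0.354, 0.005]
contact_force: [0.1, -1.1, 0.3]
gripper_width: 0.4
gripper_force: 0.0
time_s: 7.25
eef_pos: [590.0, 80.1, 207.9]
tcp_rot: [3.121, -0.356, -0.001]
contact_force: [0.7, -0.2, -0.7]
gripper_width: 0.1
gripper_force: 0.0
t 7.25 gate [ -1.5  85.8 207.9] yaw -13.007423035470241 R22 -0.9999998066156136 F [ 0.7 -0.2 -0.7] 0.06814783608119299 q6 1.8376951157301769
```

View pics/f.png

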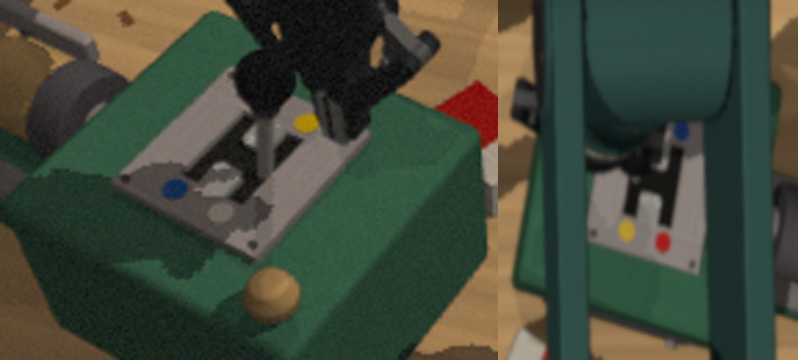

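The knob is at (265,78) in the scene half. The fingers are to its left, near (340,110).

```bash
python3 - <<'E'
from h import *
p=[572.08,-3.8,-.2273]
ks=px([265,78],360/130,[70,155])
k=least_squares(lambda a:(proj('scene',G(p,lever(*a)))-ks).ravel(),[-.2,0]);print(k.x)
k=least_squares(lambda a:(proj('scene',G(p,lever(-.2,a[0])))-ks).ravel(),[0]);print(k.x,k.fun)
E
```

```text
[-0.19671434  0.00351074]
[0.00434712] [0.25211708 0.25384766]
```

```bash
python3 -m inch '[0,0,0,0.2,0.5,0,0, 0,0,0,0.2,1,0,0, 0,0,0,0.2,1.3,0,0, 0,0,0,0.2,1.6,0,0, 0,0,0,0.2,1.9,0,0]'; python3 w.py; python3 -m inch '[0,0,0,0,0.4,0,0, 0,0,0,0,0.8,0,0, 0,0,0,0,1.2,0,0, 0,0,0,0,1.6,0,0, 0,0,0,0,2,0,0]'; python3 w.py; python3 -m inch '[0,0,0,0,0.4,0,0, 0,0,0,0,0.8,0,0, 0,0,0,0,1.2,0,0, 0,0,0,0,1.6,0,0, 0,0,0,0,2,0,0]'; python3 w.py; python3 -m inch '[0,0,0,0,0.4,0,0, 0,0,0,0,0.8,0,0, 0,0,0,0,1.2,0,0, 0,0,0,0,1.6,0,0, 0,0,0,0,1.9,0,0]'; python3 w.py
```

```text
time_s: 7.85
eef_pos: [589.9, 60.9, 207.1]
tcp_rot: [3.121, -0.356, -0.0]
contact_force: [0.6, 0.4, -1.1]
gripper_width: -0.2
gripper_force: 0.0
t 7.85 gate [  2.8  67.1 207.1] yaw -13.023407651522287 R22 -0.9999999828041446 F [ 0.6  0.4 -1.1] -0.18875612890243154 q6 1.8054799952261589
time_s: 8.35
eef_pos: [585.3, 41.7, 207.6]
tcp_rot: [-3.121, 0.355, -0.001]
contact_force: [1.4, 3.5, 3.1]
gripper_width: -0.2
gripper_force: 1.5
t 8.35 gate [  2.6  47.3 207.6] yaw -12.994123781286113 R22 -0.9999997740023538 F [1.4 3.5 3.1] -0.1705938804632685 q6 1.7721254124256058
time_s: 8.85
eef_pos: [580.6, 22.0, 207.2]
tcp_rot: [3.121, -0.356, -0.0]
contact_force: [-0.3, 2.1, 2.0]
gripper_width: 0.1
gripper_force: 1.3
t 8.85 gate [  2.5  27.  207.2] yaw -13.01323509651324 R22 -0.9999999206351661 F [-0.3  2.1  2. ] 0.07432066707107693 q6 1.7382905498146652
time_s: 9.35
eef_pos: [576.3, 3.4, 207.1]
tcp_rot: [3.121, -0.356, -0.001]
contact_force: [0.6, 2.4, 2.1]
gripper_width: 0.0
gripper_force: 1.1
t 9.35 gate [  2.5   8.  207.1] yaw -13.020092050135158 R22 -0.9999999098765936 F [0.6 2.4 2.1] 0.01663253501630753 q6 1.7057481427673546
```

```bash
python3 -m inch '[0,0,0,0,0.2,0,0, 0,0,0,0,0.4,0,0, 0,0,0,0,0.6,0,0, 0,0,0,0,0.8,0,0, 0,0,0,0,0.9,0,0]'; python3 w.py; python3 -m inch '[0,0,0,0,0.1,0,0, 0,0,0,0,0.2,0,0, 0,0,0,0,0.2,0,0, 0,0,0,0,0.2,0,0, 0,0,0,0,0.2,0,0]'; python3 w.py
```

```text
time_s: 9.85
eef_pos: [574.2, -5.0, 206.8]
tcp_rot: [3.121, -0.356, -0.001]
contact_force: [1.0, 2.8, -0.5]
gripper_width: 0.3
gripper_force: 1.0
t 9.85 gate [  2.4  -0.7 206.8] yaw -13.013052033608675 R22 -0.9999995522292582 F [ 1.   2.8 -0.5] 0.2859544472503245 q6 1.6905159530256433
time_s: 10.35
eef_pos: [574.0, -6.8, 207.2]
tcp_rot: [3.121, -0.356, -0.0]
contact_force: [-0.2, 2.3, -1.5]
gripper_width: -0.2
gripper_force: 0.9
t 10.35 gate [  2.5  -2.5 207.2] yaw -13.006066394989144 R22 -0.9999999575349636 F [-0.2  2.3 -1.5] -0.23018024372153942 q6 1.6872135350187187
```

```bash
python3 -m inch '[0,0,0,0,0.05,0,0, 0,0,0,0,0.1,0,0, 0,0,0,0,0.15,0,0, 0,0,0,0,0.15,0,0, 0,0,0,0,0.15,0,0]'; python3 w.py; python3 -m inch '[0,0,0,0,-0.4,0,0, 0,0,0,0,-1.5,0,0, 0,0,0,0,-3,0,0, 0,0,0,0,-4,0,0, 0,0,0,-1,-4.5,0,0]';  python3 w.py;python3 - <<'E'
from plant import arm
import cv2
b=arm.read_camera("scene")[155:285,70:250]
cv2.imwrite("pics/g.png",cv2.resize(b,None,fx=4,fy=4,interpolation=cv2.INTER_CUBIC))
E
```

```text
time_s: 10.85
eef_pos: [573.7, -8.3, 207.3]
tcp_rot: [3.121, -0.356, 0.0]
contact_force: [1.5, 2.3, -2.3]
gripper_width: 0.1
gripper_force: 1.0
t 10.85 gate [  2.6  -4.  207.3] yaw -13.00919283183136 R22 -0.9999999941614118 F [ 1.5  2.3 -2.3] 0.12956810156853357 q6 1.6845943017486955
time_s: 11.35
eef_pos: [574.6, 39.2, 207.1]
tcp_rot: [3.121, -0.354, 0.0]
contact_force: [0.3, -0.4, 0.3]
gripper_width: -0.1
gripper_force: 0.0
t 11.35 gate [ -7.2  42.4 207.1] yaw -12.93383043222655 R22 -0.9999999637458472 F [ 0.3 -0.4  0.3] -0.07894805013973917 q6 1.7662412724504477
```

View pics/g.png

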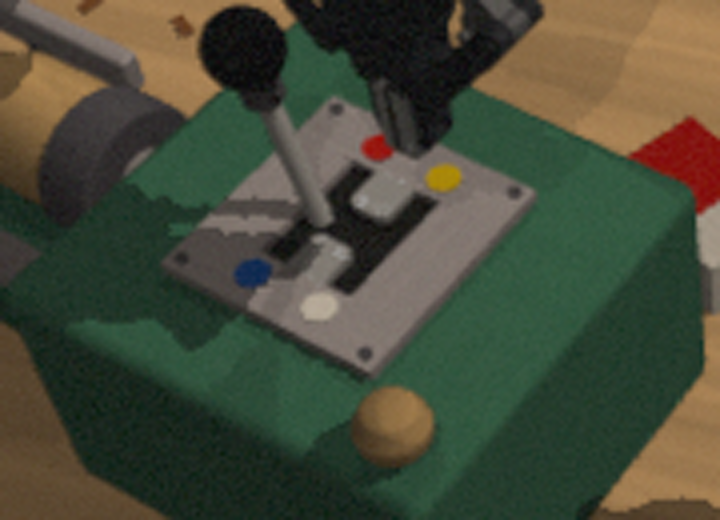

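The lever now stands in the right lane, with the knob at about (243,48).

```bash
python3 - <<'E'
from h import *
p=[572.08,-3.8,-.2273]
ks=px([243,48],4,[70,155])
k=least_squares(lambda a:(proj('scene',G(p,lever(*a)))-ks).ravel(),[.2,0]);print(k.x,G([0,0,0],lever(*k.x)))
E
```

```text
[0.19004987 0.00555136] [[  0.98124925 -34.00291044 226.75644042]]
```

```bash
python3 -m inch '[0,0,0,-2,0,0,0, 0,0,0,-4,0,0,0, 0,0,0,-4,2.5,0,0, 0,0,0,-4,5.5,0,0, 0,0,0,-4,7.7,0,0]'; python3 -m inch '[0,0,0,0,0,0,0, 0,0,0,0.3,0,0,0, 0,0,0,0.7,0,0,0, 0,0,0,1.1,0,0,0, 0,0,0,1.5,0,0,0]'; python3 w.py; python3 -m inch '[0,0,0,0.3,0,0,0, 0,0,0,0.6,0,0,0, 0,0,0,0.9,0,0,0, 0,0,0,1.2,0,0,0, 0,0,0,1.5,0,0,0]'; python3 w.py
```

```text
time_s: 11.9
eef_pos: [516.8, -29.1, 207.6]
tcp_rot: [3.12, -0.355, 0.0]
contact_force: [-0.3, -1.2, 0.6]
gripper_width: 0.1
gripper_force: 0.0
time_s: 12.4
eef_pos: [532.9, -31.0, 207.2]
tcp_rot: [-3.122, 0.354, 0.0]
contact_force: [0.1, -0.2, -0.6]
gripper_width: -0.0
gripper_force: 0.0
t 12.4 gate [-32.  -35.3 207.2] yaw -12.94009961219775 R22 -0.9999999933518091 F [ 0.1 -0.2 -0.6] -0.026017507029033615 q6 1.6323706505510085
time_s: 12.9
eef_pos: [546.9, -34.9, 207.5]
tcp_rot: [3.121, -0.356, -0.001]
contact_force: [-2.4, 0.0, 1.5]
gripper_width: -0.1
gripper_force: 1.2
t 12.9 gate [-17.5 -36.  207.5] yaw -13.003059561585742 R22 -0.9999998782971339 F [-2.4  0.   1.5] -0.12981038356458166 q6 1.6305358032805768
```

Contact is light (2.4 N), so I continue forward.

```bash
python3 -m inch '[0,0,0,0.3,0,0,0, 0,0,0,0.6,0,0,0, 0,0,0,0.9,0,0,0, 0,0,0,1.2,0,0,0, 0,0,0,1.5,0,0,0]'; python3 w.py; python3 -m inch '[0,0,0,0.3,0,0,0, 0,0,0,0.6,0,0,0, 0,0,0,0.9,0,0,0, 0,0,0,1.2,0,0,0, 0,0,0,1.4,0,0,0]'; python3 w.py;  python3 -m inch '[0,0,0,0.1,0,0,0, 0,0,0,0.2,0,0,0, 0,0,0,0.3,0,0,0, 0,0,0,0.4,0,0,0, 0,0,0,0.4,0,0,0]'; python3 w.py
```

```text
time_s: 13.4
eef_pos: [561.9, -38.4, 207.3]
tcp_rot: [3.121, -0.356, -0.0]
contact_force: [-1.2, 1.1, 2.0]
gripper_width: 0.0
gripper_force: 1.1
t 13.4 gate [ -2.2 -36.  207.3] yaw -13.007599295355059 R22 -0.999999999846281 F [-1.2  1.1  2. ] 0.01111289561502384 q6 1.628941979336638
time_s: 13.9
eef_pos: [575.2, -41.4, 206.4]
tcp_rot: [-3.121, 0.356, 0.003]
contact_force: [-1.7, 0.1, -1.3]
gripper_width: 0.1
gripper_force: 1.1
t 13.9 gate [ 11.5 -35.9 206.4] yaw -13.002406036607473 R22 -0.9999986644013966 F [-1.7  0.1 -1.3] 0.11893243500066783 q6 1.6275545733261285
time_s: 14.4
eef_pos: [579.2, -42.5, 207.3]
tcp_rot: [3.121, -0.356, 0.0]
contact_force: [-1.6, 0.2, -0.6]
gripper_width: -0.4
gripper_force: 1.1
t 14.4 gate [ 15.7 -36.1 207.3] yaw -13.015278848392049 R22 -0.999999960197812 F [-1.6  0.2 -0.6] -0.3560362132459055 q6 1.6271891865657238
```

Two more 1 mm steps to find the stop.

```bash
python3 -m inch '[0,0,0,0.05,0,0,0, 0,0,0,0.1,0,0,0, 0,0,0,0.1,0,0,0, 0,0,0,0.1,0,0,0, 0,0,0,0.1,0,0,0]'; python3 w.py; python3 -m inch '[0,0,0,0.05,0,0,0, 0,0,0,0.1,0,0,0, 0,0,0,0.1,0,0,0, 0,0,0,0.1,0,0,0, 0,0,0,0.1,0,0,0]'; python3 w.py
```

```text
time_s: 14.9
eef_pos: [580.1, -42.7, 207.4]
tcp_rot: [3.121, -0.356, 0.0]
contact_force: [-2.7, -0.7, -1.4]
gripper_width: 0.1
gripper_force: 1.0
t 14.9 gate [ 16.6 -36.1 207.4] yaw -13.008744089594439 R22 -0.9999999757295702 F [-2.7 -0.7 -1.4] 0.10973306461753041 q6 1.6270508853136803
time_s: 15.4
eef_pos: [581.1, -42.9, 207.3]
tcp_rot: [3.121, -0.356, 0.0]
contact_force: [-1.5, -0.2, -2.4]
gripper_width: 0.4
gripper_force: 1.1
t 15.4 gate [ 17.6 -36.  207.3] yaw -13.005437321384253 R22 -0.9999999926768939 F [-1.5 -0.2 -2.4] 0.3908259077106275 q6 1.6269275982293196
```

```bash
python3 -m inch '[0,0,0,0.05,0,0,0, 0,0,0,0.1,0,0,0, 0,0,0,0.1,0,0,0, 0,0,0,0.1,0,0,0, 0,0,0,0.1,0,0,0]'; python3 w.py; python3 -m inch '[0,0,0,0.05,0,0,0, 0,0,0,0.1,0,0,0, 0,0,0,0.1,0,0,0, 0,0,0,0.1,0,0,0, 0,0,0,0.1,0,0,0]'; python3 w.py
```

```text
time_s: 15.9
eef_pos: [582.1, -43.1, 207.3]
tcp_rot: [3.121, -0.356, 0.0]
contact_force: [-2.1, 0.3, -2.2]
gripper_width: 0.1
gripper_force: 1.1
t 15.9 gate [ 18.6 -36.  207.3] yaw -13.006348182876744 R22 -0.9999999907804965 F [-2.1  0.3 -2.2] 0.07235397896476052 q6 1.6268443270601898
time_s: 16.4
eef_pos: [583.1, -43.3, 207.3]
tcp_rot: [3.121, -0.356, 0.0]
contact_force: [-3.2, 0.6, -1.0]
gripper_width: 0.1
gripper_force: 1.1
t 16.4 gate [ 19.6 -36.  207.3] yaw -13.007911182289858 R22 -0.9999999977920985 F [-3.2  0.6 -1. ] 0.14382162099992282 q6 1.626772275731725
```

```bash
python3 -m inch '[0,0,0,0.05,0,0,0, 0,0,0,0.1,0,0,0, 0,0,0,0.1,0,0,0, 0,0,0,0.1,0,0,0, 0,0,0,0.1,0,0,0]'; python3 w.py
```

```text
time_s: 16.9
eef_pos: [584.1, -43.5, 207.3]
tcp_rot: [3.121, -0.356, 0.0]
contact_force: [-2.3, 0.4, -1.3]
gripper_width: 0.1
gripper_force: 1.1
t 16.9 gate [ 20.6 -36.  207.3] yaw -13.006323446152646 R22 -0.999999989284472 F [-2.3  0.4 -1.3] 0.07561624009255875 q6 1.6266674706081727
```

```bash
python3 -m inch '[0,0,0,0.05,0,0,0, 0,0,0,0.05,0,0,0, 0,0,0,0.05,0,0,0, 0,0,0,0.05,0,0,0, 0,0,0,0.05,0,0,0]'; python3 w.py
```

```text
time_s: 17.4
eef_pos: [584.5, -43.6, 207.3]
tcp_rot: [3.121, -0.356, 0.0]
contact_force: [-1.8, -0.7, -1.8]
gripper_width: 0.2
gripper_force: 1.2
t 17.4 gate [ 21.1 -36.  207.3] yaw -13.00627168585138 R22 -0.9999999989696281 F [-1.8 -0.7 -1.8] 0.2350599407919288 q6 1.6266220689547588
```

```bash
python3 -m inch '[0,0,0,0.05,0,0,0, 0,0,0,0.1,0,0,0, 0,0,0,0.1,0,0,0, 0,0,0,0.1,0,0,0, 0,0,0,0.1,0,0,0]'; python3 w.py
```

```text
time_s: 17.9
eef_pos: [585.3, -43.8, 207.1]
tcp_rot: [-3.121, 0.356, 0.001]
contact_force: [-3.3, 0.4, -2.5]
gripper_width: -0.3
gripper_force: 1.6
t 17.9 gate [ 21.9 -36.  207.1] yaw -13.0073833700252 R22 -0.9999998834498834 F [-3.3  0.4 -2.5] -0.2534459536143386 q6 1.6265381213400538
```

```bash
python3 - <<'E'
from plant import arm
import cv2
b=arm.read_camera("scene")[155:285,70:250]
cv2.imwrite("pics/i.png",cv2.resize(b,None,fx=4,fy=4,interpolation=cv2.INTER_CUBIC))
E
```

```text
(no output)
```

View pics/i.png

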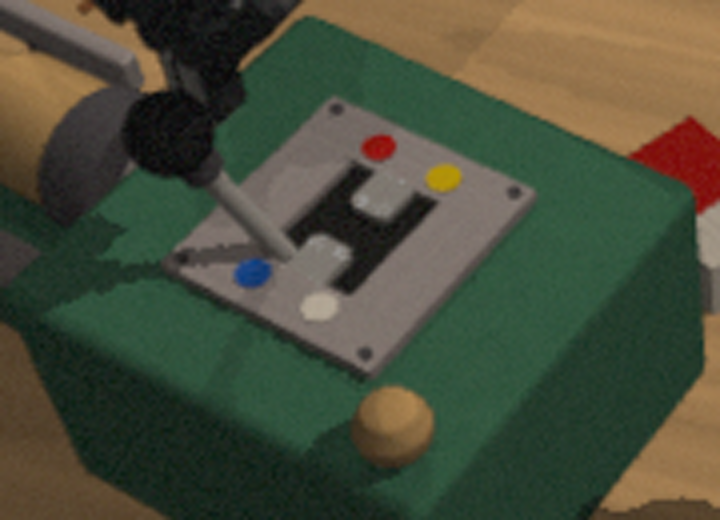

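The lever is in the third slot, with the knob at about (169,133) and the stem against the slot's forward end. I'll compute the lean and nudge once more.

```bash
python3 - <<'E'
from h import *
p=[572.08,-3.8,-.2273]
ks=px([169,133],4,[70,155])
k=least_squares(lambda a:(proj('scene',G(p,lever(*a)))-ks).ravel(),[.2,0.2]);print(k.x,G([0,0,0],lever(*k.x)))
E
python3 -m inch '[0,0,0,0.05,0,0,0, 0,0,0,0.1,0,0,0, 0,0,0,0.1,0,0,0, 0,0,0,0.1,0,0,0, 0,0,0,0.1,0,0,0]'; python3 w.py
```

```text
[0.18943004 0.26783997] [[ 46.84288613 -32.7260178  220.68904997]]
time_s: 18.45
eef_pos: [586.3, -44.0, 207.1]
tcp_rot: [-3.121, 0.356, 0.001]
contact_force: [-4.4, 1.7, -3.9]
gripper_width: -0.4
gripper_force: 2.0
t 18.45 gate [ 22.9 -36.  207.1] yaw -13.001404700954938 R22 -0.999999772299296 F [-4.4  1.7 -3.9] -0.3838629090504075 q6 1.6264131990881026
```

```bash
python3 -m inch '[0,0,0,0.05,0,0,0, 0,0,0,0.1,0,0,0, 0,0,0,0.1,0,0,0, 0,0,0,0.1,0,0,0, 0,0,0,0.1,0,0,0]'; python3 w.py
```

```text
time_s: 18.95
eef_pos: [587.2, -44.2, 207.0]
tcp_rot: [-3.121, 0.356, 0.002]
contact_force: [-4.6, 1.2, -4.5]
gripper_width: 0.1
gripper_force: 2.5
t 18.95 gate [ 23.8 -36.  207. ] yaw -13.004539158013776 R22 -0.9999995207178701 F [-4.6  1.2 -4.5] 0.11196631820526438 q6 1.6263624590948784
```

The force has risen steadily over the last 2 mm, so the lever is at the stop. I back straight off, lift and check.

```bash
python3 -m inch '[0,0,0,-0.3,0,0,0, 0,0,0,-0.8,0,0,0, 0,0,0,-2,0,0,0, 0,0,0,-4,0,0,0, 0,0,0,-6,0,0,0]';  python3 -m inch '[0,0,0,-2,0,-1,0, 0,0,0,-4,0,-4,0, 0,0,0,-6,0,-7,0, 0,0,0,-8,0,-9,0, 0,0,0,-8,0,-9,0]'; python3 -m inch '[0,0,0,0,0,0,0, 0,0,0,0,0,0,0, 0,0,0,0,0,0,0, 0,0,0,0,0,0,0, 0,0,0,0,0,0,0]'; python3 w.py;python3 - <<'E'
from plant import arm
import cv2
b=arm.read_camera("scene")[155:285,70:250];c=arm.read_camera("scene")
cv2.imwrite("pics/j.png",cv2.hconcat([cv2.resize(b,(498,360),interpolation=cv2.INTER_CUBIC),cv2.resize(c[150:390,60:320],(300,360))]))
E
```

```text
time_s: 19.45
eef_pos: [528.9, -30.8, 208.6]
tcp_rot: [3.121, -0.356, 0.006]
contact_force: [-0.5, 0.1, 0.5]
gripper_width: -0.3
gripper_force: 0.0
time_s: 19.95
eef_pos: [451.1, -12.6, 303.3]
tcp_rot: [3.121, -0.355, 0.02]
contact_force: [0.4, -0.2, 0.2]
gripper_width: -0.1
gripper_force: 0.0
time_s: 20.45
eef_pos: [451.1, -12.9, 296.3]
tcp_rot: [3.121, -0.356, -0.003]
contact_force: [0.2, 0.9, 0.1]
gripper_width: -0.3
gripper_force: 0.0
t 20.45 gate [-115.8  -36.1  296.3] yaw -13.014749418231913 R22 -0.9999982432683605 F [0.2 0.9 0.1] -0.28026408260652386 q6 1.64372835687728
```

View pics/j.png

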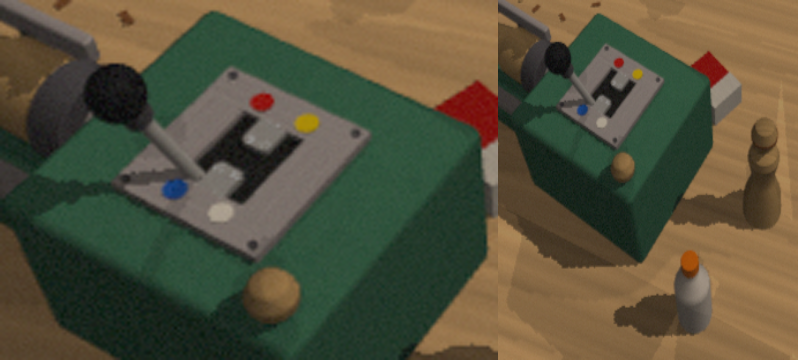

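The lever is at the forward end of the third slot, by the blue dot, with the knob at (116,92). The arm is clear, and the doll, head, glue bottle and screw box are all standing where they were.

```bash
python3 -c "
from plant import arm
print(arm.finish_job())"
```

```text
the job is handed in; nothing more can be done
None
```

The lever was pushed to neutral, across to the right-hand lane and forward to the stop in the third slot (blue dot); the fingers are clear, the loose objects stand where they were, and the job was handed in at about 20.5 s.

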